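# Load the curing press with the full weight and lock it

### The arm

A 7-joint arm with a two-finger parallel gripper is mounted at the origin on the work surface. World frame = base frame: x ahead of the robot, y to its left, z up, the work surface at z = 0. Lengths are in m, angles in rad, forces in N, time in s.
With the tool pointing down it reaches from about 0.425 to 0.875 m from the base axis. Payload 8.4 kg.
Tool frame: the origin (TCP) lies between the finger pads; the fingertips stand 11 mm ahead of it and the grasp point (between the pads) lies 8 mm behind it; z points along the fingers, y is the direction in which the jaws open and shut (so a half turn about z gives the same grasp; the last joint's range is limited). The gripper opens to 85 mm and grips with 20 to 120 N. Pads are 22 mm wide; open, the fingers measure 114 mm over their backs; the gripper's body (76 mm by 85 mm) begins 54 mm behind the grasp point. The pads swing forward as they close: fully open they stand 13 mm farther back than shut.
Start: joints at [1.143, 0.333, 0.04, 1.465, -0.013, 1.343, -0.059], TCP at [0.21, -0.615, 0.242] pointing down, gripper open.
Joint ranges: [-2.58, 2.58], [-0.38, 2.09], [-1.3, 1.39], [0.25, 2.4], [-1.5, 4.64], [0.08, 2.09], [-2.65, 2.65]. Speed limits (rad/s): [2.22, 2.22, 2.79, 2.79, 3.14, 3.14, 3.14].

### API

Orientations are given as a rotation vector (axis times angle).
In Python, from bench import env gives the robot as it stands.
- The arm moves only by the tool apply_moves, never from a script. Its argument "moves" is a list of rows, each a list of 3 entries, a list of its own where there are three numbers: the shift along the tool's x, y, z in m, then the turn, a rotation vector about the tool's x, y, z in rad, then the finger opening in m, from 0 to 0.0854. In form: [[[dx, dy, dz], [ax, ay, az], claw], ...]. A call has 1 to 20 rows; each row shifts and turns the commanded pose from where the row before left it, along the tool's axes as they then stand; what a row does not reach is not made up. A row lasts 1/12 s, in which the tool goes at most 41.7 mm and 7.16 degrees, less where a joint would pass 70% of its speed; a pose out of reach is approached as far as the arm can. A call is refused whole if a number of a shift passes 0.0417 or a number of a turn 0.125, either way. A call with a gripper value outside its range is refused whole. The fingers move at their own pace and stop on an object; the grip force is fixed at half the most. Time passes only in rows, so rows that do not move let the fingers close. It gives the time, the measured TCP pose, the force and the opening at its end, in the units of the state.
- env.get_state(): the state, without advancing time (a new reading comes with each control period).
- env.capture(name): name is "scene" or "top" or "wrist"; returns the picture (384x512x3 uint8, red, green, blue); there is no depth.
- env.calibration(name): a dict with "camera_matrix" (3x3 intrinsics, pixels), "k1" (the pictures are not rectified: a ray, as slopes to the right and down, at radius r is drawn at 1 + k1 r^2 times it, then the intrinsics apply), "R" (3x3) and "t" (3): a world point X has camera coordinates R X + t; the wrist camera has in their place "mount" (4x4, takes a point from camera to tool coordinates, whose origin is the TCP and whose axes are the flange's). Camera axes: x right, y down, z forward; pixel columns grow to the right and rows downward; lengths in m; the calibration is good to about 2 mm. A picture is of the moment at which its call begins: read the wrist's pose just before it. calibration takes no time and is no camera call.
- env.sign_off(): hands the job in, once; it reports no verdict.
The state is a dict: "t": time; "q": joint angles; "joint_velocities": joint speeds; "tau": joint torques, N m; "eef_pos": TCP position; "orientation": TCP orientation; "contact_force": force on the tool from outside, world axes, zero at the start; "ft_torque": the same for the moment, N m; "grip_width": opening from 0.0 (shut) to 1.0 (fully open).
Only numpy, scipy, OpenCV 4.12 (cv2) and the standard library are available. Lean on these libraries where they do the work, as an engineer would, in place of code of your own. Each camera call takes 0.05 s, during which the arm holds its last target. There are 200 camera calls.

### The job

Two steel weights in the rack look the same, but one is full and clearly heavier: feel which by lifting, and set that one squarely down on the pan of the press between its upright end plates and low side lips, so that when you let go its weight alone sinks the pan to its bottom stop. Then push the lock pin through the clevis and the pan's tongue until its handle meets the clevis, and let go. The lighter weight must end upright in the rack, and the other things on the bench must be left where they are.

Things in the scene. Friction and masses are not known exactly. Their poses are not given: they have to be found in the camera images.
- weight_a: plain steel sealed weight, 64 mm long (its x) by 44 mm wide (its y) by 64 mm high; origin at the centre of its underside. One of a pair that look the same: one, not known which, is full (about 0.72 kg), the other nearly empty (about 0.30 kg). It starts upright in a slot of the rack with its ends (+x and -x faces) free and its sides covered
- weight_b: plain steel sealed weight, 64 mm long (its x) by 44 mm wide (its y) by 64 mm high; origin at the centre of its underside. The other of a pair that look the same: one, not known which, is full (about 0.72 kg), the other nearly empty (about 0.30 kg). It starts upright in a slot of the rack with its ends (+x and -x faces) free and its sides covered
- rack: black rack fixed to the bench: two slots side by side, centred at y = +40 and -40 mm in its frame, slot floor 8 mm above the bench; slots run along its x, are 48 mm wide between 6 mm walls, 64 mm long and open at both ends; wall tops 66 mm above the bench, so a weight stands 6 mm proud. Origin at the centre of its underside
- press: dead-weight curing press fixed to the bench, white base 190 x 140 x 12 mm, two steel columns with a crossbar (156 mm high) at x = +62 mm at its back, a clevis at its front (-x). Origin on the bench under the centre of the pan; x points from the clevis to the columns, z up
- pan (a point): centre of the pan's floor, moves with the ram (110 mm above the bench when up, 88 mm when fully down); axes as the press. Upright end plates 6 mm thick and 58 mm high at x = +-38 mm (70 mm clear between them), so a weight lies with its length along x and its ends are covered; sides open but for lips 8 mm high, 52 mm apart. Flat tongue with the pin hole hangs 77 mm in front of it
- ram (a joint): how far the sprung pan has sunk: 0 = up, 0.022 m = on its bottom stop. The full weight sinks it to the stop, the empty one only part of the way; the tongue's hole lines up with the clevis holes only at the stop
- clevis_hole (a point): centre of the 14 mm square hole in the front face of the clevis, 60 mm above the bench; axes as the press, the pin goes in along +x. Behind this face: 8 mm plate, 3 mm gap, 10 mm tongue of the pan, 3 mm gap, 8 mm plate, then free space. Plates are 50 mm wide, 76 mm high
- pin: steel lock pin lying on the bench: flat-sided handle 50 mm long (its -x), 20 mm wide, 22 mm high; round shank 10 mm thick and 60 mm long (its +x), the last 8 mm tapered. Origin where handle and shank meet, on the underside of the handle; shank axis 11 mm above it
- pin_tip (a point): tip of the pin's shank, on its axis; axes as the pin. Fully home it is 60 mm past the hole in the front face of the clevis
- jar: bystander, leave alone: glass jar with metal lid, 54 mm wide, 60 mm high; origin under its centre
- driver: bystander, leave alone: black screwdriver 170 mm long, lying
- dish: bystander, leave alone: flat glass dish 90 mm wide, 18 mm high; origin under its centre
- spray: bystander, leave alone: white spray bottle 84 mm wide, 230 mm high; origin under its centre
- wipes: bystander, leave alone: cardboard box 120 x 120 x 70 mm; origin under its centre
- can: bystander, leave alone: small aluminium can 44 mm wide, 50 mm high; origin under its centre
- wrench: bystander, leave alone: steel wrench 150 mm long, lying
Mind the look-alikes: they are no part of the job. Of the things that look like the pin, the smallest one is meant.

How it is judged:
On the way:
1. the full weight sits squarely on the pan and alone holds it down at its bottom stop, the robot touching nothing and the pin not yet in (((x of weight_a in the frame of pan between -0.006 and 0.006 m and y of weight_a in the frame of pan between -0.008 and 0.008 m and z of weight_a in the frame of pan between -0.004 and 0.004 m and angle between the x axis of weight_a and the x axis of pan, either way round below 0.2 rad) or (x of weight_b in the frame of pan between -0.006 and 0.006 m and y of weight_b in the frame of pan between -0.008 and 0.008 m and z of weight_b in the frame of pan between -0.004 and 0.004 m and angle between the x axis of weight_b and the x axis of pan, either way round below 0.2 rad)) and value of joint ram above 0.0195 m and contact force between the fingers and anything else below 0.2 N and distance between pin_tip and clevis_hole above 0.03 m and x of pin_tip in the frame of clevis_hole below 0 m), for 0.2 s.
At the end, for the whole second after the job is handed in: A weight rests flat on the pan (within 6 mm lengthways, 8 sideways, 4 in height, 0.2 rad), the pan is at its stop (over 19.5 mm), the pin is through all holes, its handle within 8 mm of the clevis, in line within 0.22 rad; the other weight stands in the rack (tilt under 0.15 rad); all at rest (((x of weight_a in the frame of pan between -0.006 and 0.006 m and y of weight_a in the frame of pan between -0.008 and 0.008 m and z of weight_a in the frame of pan between -0.004 and 0.004 m and angle between the x axis of weight_a and the x axis of pan, either way round below 0.2 rad and x of weight_b in the frame of rack between -0.02 and 0.02 m and y of weight_b in the frame of rack between -0.07 and 0.07 m and z of weight_b in the frame of rack between 0.003 and 0.013 m and angle between weight_b's own z axis and vertical below 0.15 rad) or (x of weight_b in the frame of pan between -0.006 and 0.006 m and y of weight_b in the frame of pan between -0.008 and 0.008 m and z of weight_b in the frame of pan between -0.004 and 0.004 m and angle between the x axis of weight_b and the x axis of pan, either way round below 0.2 rad and x of weight_a in the frame of rack between -0.02 and 0.02 m and y of weight_a in the frame of rack between -0.07 and 0.07 m and z of weight_a in the frame of rack between 0.003 and 0.013 m and angle between weight_a's own z axis and vertical below 0.15 rad)) and value of joint ram above 0.0195 m and x of pin_tip in the frame of clevis_hole between 0.052 and 0.064 m and y of pin_tip in the frame of clevis_hole between -0.01 and 0.01 m and z of pin_tip in the frame of clevis_hole between -0.01 and 0.01 m and angle between the x axis of pin and the x axis of clevis_hole, either way round below 0.22 rad and linear speed of each of pin, weight_a, weight_b below 0.02 m/s); the robot touches nothing.
It fails at once if a bystander is shifted by more than 30 mm (distance of any of jar, driver, dish, spray, wipes, can, wrench from where it was at the start of the episode above 0.03 m).
It also fails if it takes over 72 s, if anything falls off the work surface, if the arm or the gripper's body presses on something with over 40 N, if the wrist force passes 120 N, or if a joint passes its speed limit or range.

## Working session

There is one attempt and no reset: what is moved stays moved. The work goes in short steps, Python scripts to look and compute and a tool call to move; the robot and the scene stay as the last step left them, time stands still between calls to the robot, and variables do not carry over. Pictures are saved under pics/ and viewed, about 8 in all and at most 12, crops included, and the job is handed in when it is done.

Besides the shell and the picture viewer there is one more tool, called after ">>>" as name([rows], argument=value, ...), one row to a line, values as JSON. apply_moves: Moves the arm, as the interface text tells. Its arguments: {"type":"object","properties":{"moves":{"type":"array","items":{"type":"array"}}},"required":["moves"]}

```bash
mkdir -p pics; ls; cat > h.py <<'E'
import numpy as np, cv2
from scipy.spatial.transform import Rotation as Ro
from bench import env
def cam(name, st=None):
    c=env.calibration(name); K=np.array(c["camera_matrix"])
    if name=="wrist":
        st=st or env.get_state(); M=np.array(c["mount"])
        Rt=Ro.from_rotvec(st["orientation"]).as_matrix()
        Rwc=Rt@M[:3,:3]; o=Rt@M[:3,3]+np.array(st["eef_pos"])
    else:
        R=np.array(c["R"]); Rwc=R.T; o=-R.T@np.array(c["t"])
    return K,c["k1"],Rwc,o
def ray(cm,u,v):
    K,k1,R,o=cm
    d=cv2.undistortPoints(np.array([[[u,v]]],float),K,np.array([k1,0,0,0,0.]))[0,0]
    return o,R@np.array([d[0],d[1],1.])
def onz(cm,u,v,z):
    o,d=ray(cm,u,v); return o+d*(z-o[2])/d[2]
def proj(cm,X):
    K,k1,R,o=cm; p=R.T@(np.array(X)-o); x=p[:2]/p[2]; x=x*(1+k1*(x@x)); return K[:2,:2]@x+K[:2,2]
def save(img,n): cv2.imwrite(f"pics/{n}.png",cv2.cvtColor(img,cv2.COLOR_RGB2BGR))
E
python3 - <<'E'
from h import *
s=env.get_state();print(s)
ims=[env.capture(n) for n in("scene","top")]
for n,i in zip(("scene","top"),ims): np.save(n+".npy",i); print(n,[np.round(x,3).tolist() if not np.isscalar(x) else x for x in cam(n)])
print(env.calibration("wrist"))
save(cv2.resize(ims[0],(800,600)),"scene");save(cv2.resize(ims[1],(800,600),interpolation=cv2.INTER_CUBIC),"top")
E
```

```text
pics
{'t': 0.0, 'q': array([ 1.14279332,  0.33391219,  0.03985449,  1.46628112, -0.01341991,
        1.34331239, -0.05852247]), 'joint_velocities': array([-0.00050969,  0.00075043, -0.00145992,  0.00024073, -0.00045927,
       -0.00073953, -0.00066335]), 'tau': array([ 1.56090726e-03, -6.58558774e+01,  1.36666328e+00, -4.05557227e+01,
        1.70208880e-02,  1.24590765e-02,  1.05661903e-05]), 'eef_pos': array([ 0.20973801, -0.61475789,  0.24141533]), 'orientation': array([-3.09765251e+00, -5.13855432e-01,  5.56016714e-04]), 'contact_force': array([ 0.07199597, -0.62405669,  0.35958457]), 'ft_torque': array([ 0.03823183, -0.01785458, -0.0151399 ]), 'grip_width': 1.0005542288565998}
scene [[[473.366, 0.0, 255.285], [0.0, 473.366, 189.789], [0.0, 0.0, 1.0]], 0.0016709165437050091, [[-0.036, 0.646, -0.763], [0.999, 0.022, -0.028], [-0.001, -0.763, -0.646]], [1.42, 0.044, 0.892]]
top [[[457.355, 0.0, 254.468], [0.0, 457.355, 187.423], [0.0, 0.0, 1.0]], -0.05939493913294737, [[-0.026, -0.988, 0.155], [-1.0, 0.025, -0.004], [0.0, -0.155, -0.988]], [0.267, -0.012, 1.51]]
{'camera_matrix': array([[276.97769352,   0.        , 255.87777473],
       [  0.        , 276.97769352, 192.12845012],
       [  0.        ,   0.        ,   1.        ]]), 'k1': 0.01989841432741221, 'mount': array([[-4.58799608e-04, -9.44635178e-01, -3.28122189e-01,
         8.54194891e-02],
       [ 9.99999302e-01, -7.60472981e-05, -1.17932389e-03,
         1.04936384e-03],
       [ 1.08907802e-03, -3.28122501e-01,  9.44634553e-01,
        -1.33725797e-01],
       [ 0.00000000e+00,  0.00000000e+00,  0.00000000e+00,
         1.00000000e+00]])}
```

View pics/scene.png

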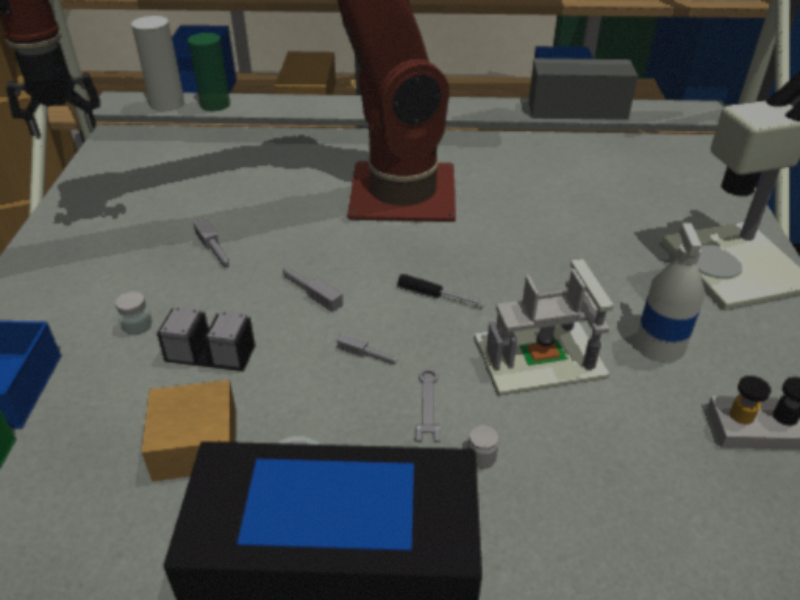

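View pics/top.png

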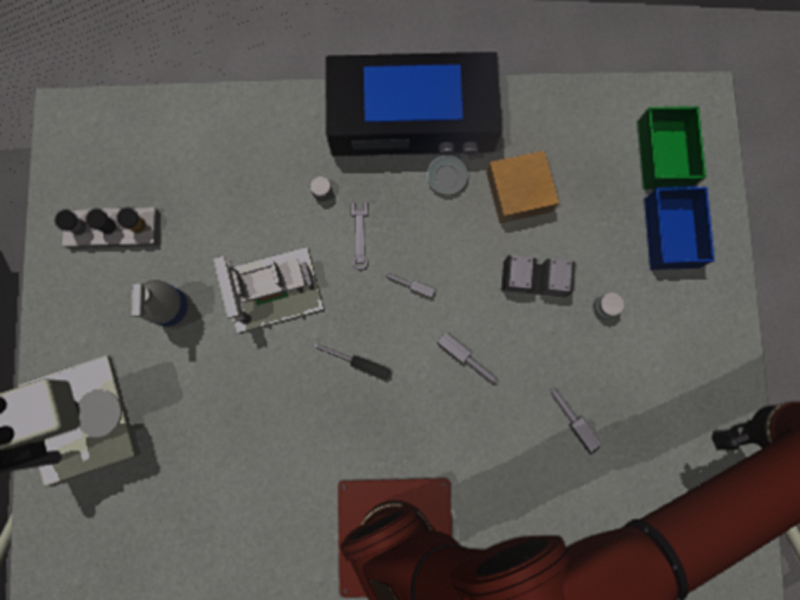

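The views show the rack at top-view px (540,275) in the 800-wide picture, the press at (270,290) with its clevis facing right, and three pin-like things at (412,286), (467,358) and (575,420). The one at (412,286) looks smallest. I'll measure coarsely and confirm the candidates in a crop.

```bash
python3 - <<'E'
from h import *
im=np.load("top.npy");cm=cam("top")
g=cv2.cvtColor(im,cv2.COLOR_RGB2GRAY)
f=.64
for n,(u,v),z in [("pin1",(412,286),.011),("pin2",(467,358),.015),("pin3",(575,420),.015),("wL",(521,272),.072),("wR",(560,277),.072),("jar",(611,305),.06),("wrench",(360,235),.005),("drv",(353,360),.01),("pressL",(227,288),.15),("pan",(263,280),.11),("dish",(448,175),.018),("spray",(160,302),.1)]:
    print(n,np.round(onz(cm,u*f,v*f,z),3))
a=im[170:250,240:400]; a=cv2.resize(a,(800,400),interpolation=cv2.INTER_CUBIC)
b=im[150:220,125:265]; b=cv2.resize(b,None,fx=2.8,fy=2.8,interpolation=cv2.INTER_CUBIC)
c=im[150:200,300:400]; c=cv2.resize(c,None,fx=4,fy=4,interpolation=cv2.INTER_CUBIC)
o=np.zeros((600,800,3),np.uint8);o[:400]=a;o[400:596,:392]=b;o[400:600,400:800]=c
save(np.clip(o*1.4,0,255).astype(np.uint8),"crops")
E
```

```text
pin1 [ 0.516 -0.05   0.011]
pin2 [ 0.36  -0.16   0.015]
pin3 [ 0.226 -0.379  0.015]
wL [ 0.53  -0.273  0.072]
wR [ 0.517 -0.352  0.072]
jar [ 0.458 -0.457  0.06 ]
wrench [0.632 0.059 0.005]
drv [0.362 0.078 0.01 ]
pressL [0.498 0.311 0.15 ]
pan [0.52  0.249 0.11 ]
dish [ 0.758 -0.135  0.018]
spray [0.482 0.458 0.1  ]
```

View pics/crops.png

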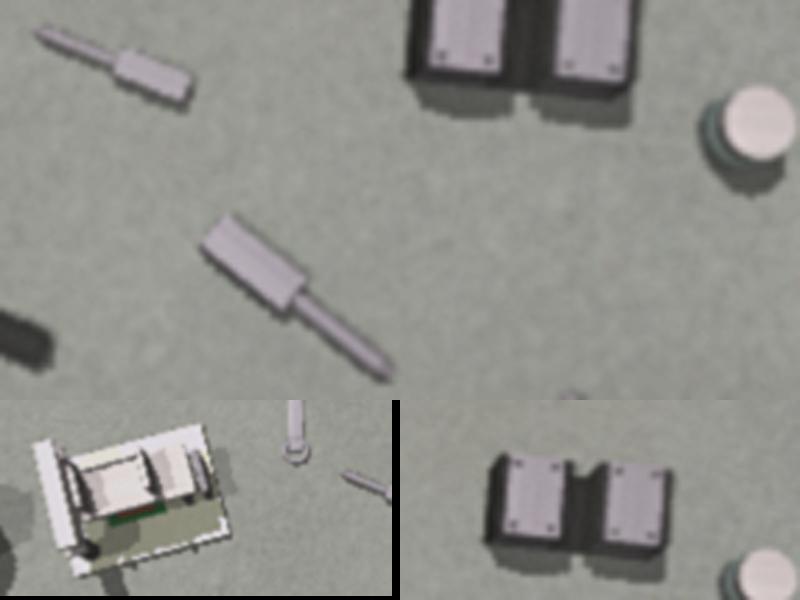

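Pin candidates in the crop: (115,65) handle about 50 mm long, and (300,300) about 70 mm or more. The third, at top px (575,420), is also larger. The first is the smallest and has a 105 mm overall length, so it is the lock pin. Next I'll get coarse poses from the masks.

```bash
cat >> h.py <<'E'
def pose(): 
    s=env.get_state(); return np.array(s["eef_pos"]),Ro.from_rotvec(s["orientation"]).as_matrix()
def plan(target,jaw):
    """jaw: world angle of jaw axis; prints tool-frame shift and z-turn (tool down)"""
    p,R=pose(); d=R.T@(np.array(target)-p)
    ca=np.arctan2(R[1,1],R[0,1]); da=(jaw-ca+np.pi/2)%np.pi-np.pi/2
    tilt=np.degrees(np.arccos(-R[2,2]))
    print("tool at",np.round(p,4),"jaw ang",round(ca,4),"tiltdeg",round(tilt,2),"shift tool",np.round(d,4),"turn z(tool)",round(-da,4),"up in tool",np.round(R.T@[0,0,-1],4))
E
python3 - <<'E'
from h import *
cm=cam("top")
q=lambda u,v,s,ox,oy:(u/s+ox,v/s+oy)
def rep(n,pts,z):
    P=np.array([onz(cm,*p,z) for p in pts]);c=P.mean(0)
    L=[P[(i+1)%len(P)]-P[i] for i in range(len(P))]
    print(n,np.round(c,4),[(round(float(np.linalg.norm(l)),3),round(float(np.degrees(np.arctan2(l[1],l[0]))),1)) for l in L])
br=lambda u,v:q(u-400,v-400,4,300,150); bl=lambda u,v:q(u,v-400,2.8,125,150); a=lambda u,v:q(u,v,5,240,170)
rep("wL",[br(510,457),br(565,459),br(560,538),br(505,535)],.072)
rep("wR",[br(611,464),br(667,468),br(660,545),br(606,541)],.072)
rep("base right side/bottom",[bl(205,427),bl(230,535),bl(80,575)],.012)
rep("handle",[a(122,50),a(192,75),a(182,104),a(115,75)],.015)
rep("pin axis tip->end",[a(40,33),a(117,64)],.011)
plan((.53,-.30,.26),0)
E
```

```text
wL [ 0.5288 -0.2737  0.072 ] [(0.044, -93.5), (0.065, 173.3), (0.044, 85.4), (0.064, -6.5)]
wR [ 0.5209 -0.3546  0.072 ] [(0.045, -95.5), (0.063, 171.2), (0.043, 84.3), (0.063, -7.1)]
base right side/bottom [0.4994 0.207  0.012 ] [(0.134, -167.6), (0.183, 103.6), (0.229, -40.5)]
handle [ 0.5078 -0.0724  0.015 ] [(0.049, -111.4), (0.021, 159.3), (0.048, 64.8), (0.017, -17.1)]
pin axis tip->end [ 0.5282 -0.0237  0.011 ] [(0.055, -113.7), (0.055, 66.3)]
tool at [ 0.2098 -0.6148  0.2415] jaw ang -1.242 tiltdeg 0.09 shift tool [ 0.4047 -0.1945 -0.0182] turn z(tool) -1.242 up in tool [1.0e-04 1.5e-03 1.0e+00]
```

>>> apply_moves([
  [[0.0294,-0.0157,0],[0,0,0],0.0854],
  [[0.0294,-0.0157,0],[0,0,0],0.0854],
  [[0.0294,-0.0157,0],[0,0,0],0.0854],
  [[0.0294,-0.0157,0],[0,0,0],0.0854],
  [[0.0294,-0.0157,0],[0,0,0],0.0854],
  [[0.0294,-0.0157,0],[0,0,0],0.0854],
  [[0.0294,-0.0157,0],[0,0,0],0.0854],
  [[0.0294,-0.0157,0],[0,0,0],0.0854],
  [[0.0294,-0.0157,0],[0,0,0],0.0854],
  [[0.0294,-0.0157,0],[0,0,0],0.0854],
  [[0.0294,-0.0157,0],[0,0,0],0.0854],
  [[0.0294,-0.0157,0],[0,0,0],0.0854],
  [[0.0294,-0.0157,0],[0,0,0],0.0854],
  [[0.0294,-0.0157,0],[0,0,0],0.0854],
  [[0,0,0],[0,0,-0.113],0.0854],
  [[0,0,0],[0,0,-0.113],0.0854],
  [[0,0,0],[0,0,-0.113],0.0854],
  [[0,0,0],[0,0,-0.113],0.0854],
  [[0,0,0],[0,0,-0.113],0.0854],
  [[0,0,0],[0,0,-0.113],0.0854],
])

```text
t: 1.77
eef_pos: [0.5282, -0.2741, 0.2419]
orientation: [-2.747, -1.523, 0.001]
contact_force: [0.1, 1.2, -0.8]
grip_width: 1.001
```

>>> apply_moves([
  [[0,0,0],[0,0,-0.113],0.0854],
  [[0,0,0],[0,0,-0.113],0.0854],
  [[0,0,0],[0,0,-0.113],0.0854],
  [[0,0,0],[0,0,-0.113],0.0854],
  [[0,0,0],[0,0,0],0.0854],
  [[0,0,0],[0,0,0],0.0854],
])

```text
t: 2.27
eef_pos: [0.5283, -0.2742, 0.242]
orientation: [-2.346, -2.089, 0.0]
contact_force: [-1.0, -0.1, -0.5]
grip_width: 1.001
```

```bash
python3 - <<'E'
from h import *
plan((.5288,-.2737,.20),-.11)
s=env.get_state(); im=env.capture("wrist"); np.save("w1.npy",im); np.save("w1s.npy",np.r_[s["eef_pos"],s["orientation"]])
cm=cam("wrist",s)
for X in [(.5288,-.2737,.072),(.5209,-.3546,.072)]: print(proj(cm,X))
save(cv2.resize(im,(640,480)),"w1"); print(s["t"],s["q"],s["contact_force"])
E
```

```text
tool at [ 0.5283 -0.2742  0.242 ] jaw ang -0.1157 tiltdeg 0.04 shift tool [0.0006 0.0005 0.042 ] turn z(tool) -0.0057 up in tool [-4.e-04  6.e-04  1.e+00]
[255.57050641 174.12776868]
[256.83437384 237.9581908 ]
2.2667 [ 0.71522721  0.24823773 -0.37094935  1.58752118  0.09174766  1.32374999
  0.2164712 ] [-0.98867052 -0.08588946 -0.46051683]
```

View pics/w1.png

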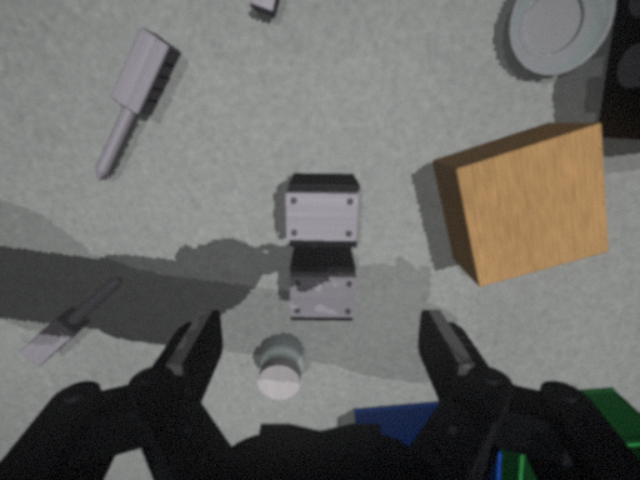

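The wrist view confirms the left weight's top at (322,215) in the picture, within 2 mm of the prediction, and aligned. I'll descend and grip its ends.

>>> apply_moves([
  [[0.001,0.0005,0.035],[0,0,0],0.0854],
  [[0.001,0.0005,0.035],[0,0,0],0.0854],
  [[0,0,0.035],[0,0,0],0.0854],
  [[0,0,0.035],[0,0,0],0.0854],
  [[0,0,0.035],[0,0,0],0.0854],
  [[0,0,0.03],[0,0,0],0.0854],
  [[0,0,0],[0,0,0],0.0854],
  [[0,0,0],[0,0,0],0.0],
  [[0,0,0],[0,0,0],0.0],
  [[0,0,0],[0,0,0],0.0],
  [[0,0,0],[0,0,0],0.0],
  [[0,0,0],[0,0,0],0.0],
  [[0,0,0],[0,0,0],0.0],
])

```text
t: 3.4
eef_pos: [0.5309, -0.273, 0.0394]
orientation: [2.341, 2.091, 0.002]
contact_force: [-1.3, 1.2, 8.4]
grip_width: 0.738
```

>>> apply_moves([
  [[0,0,-0.005],[0,0,0],0.0],
  [[0,0,-0.01],[0,0,0],0.0],
  [[0,0,-0.01],[0,0,0],0.0],
  [[0,0,0],[0,0,0],0.0],
  [[0,0,0],[0,0,0],0.0],
  [[0,0,0],[0,0,0],0.0],
])

```text
t: 3.9
eef_pos: [0.5296, -0.2724, 0.0623]
orientation: [2.342, 2.093, -0.0]
contact_force: [-0.5, -0.4, -3.8]
grip_width: 0.743
```

```bash
python3 - <<'E'
from h import *
F=[]
for i in range(8):
    env.capture("wrist"); s=env.get_state(); F.append(s["contact_force"])
print(np.round(F,2),np.mean(F,0),s["t"],s["eef_pos"],s["grip_width"],s["tau"])
E
```

```text
[[-0.28 -0.05 -2.25]
 [-0.85 -0.42 -3.14]
 [-1.24 -0.12 -3.1 ]
 [ 0.39 -0.34 -3.8 ]
 [-0.4  -0.55 -3.49]
 [-0.48 -0.31 -3.89]
 [ 0.58  1.05 -3.57]
 [ 0.74 -0.6  -2.86]] [-0.19247563 -0.16760878 -3.26317132] 4.3 [ 0.52955095 -0.27227994  0.062073  ] 0.7429553408782872 [ 4.27067134e-03 -6.50172400e+01 -4.85195249e+00 -3.55133307e+01
  1.33551273e-02  7.76402507e-03 -2.86376589e-04]
```

It reads 3.3 N, so this is the light one. I'll put it back and take the other.

>>> apply_moves([
  [[0,0,0.01],[0,0,0],0.0],
  [[0,0,0.01],[0,0,0],0.0],
  [[0,0,0.005],[0,0,0],0.0],
  [[0,0,0],[0,0,0],0.0],
  [[0,0,0],[0,0,0],0.0854],
  [[0,0,0],[0,0,0],0.0854],
  [[0,0,0],[0,0,0],0.0854],
  [[0,0,0],[0,0,0],0.0854],
  [[0,0,0],[0,0,0],0.0854],
  [[0,0,-0.03],[0,0,0],0.0854],
  [[0,0,-0.03],[0,0,0],0.0854],
  [[0,0,-0.03],[0,0,0],0.0854],
  [[-0.027,0,0],[0,0,0],0.0854],
  [[-0.027,0,0],[0,0,0],0.0854],
  [[-0.026,0,0],[0,0,0],0.0854],
  [[0,0,0],[0,0,0],0.0854],
])

```text
t: 5.63
eef_pos: [0.5183, -0.3584, 0.127]
orientation: [2.348, 2.085, -0.004]
contact_force: [-1.0, -0.4, -0.3]
grip_width: 1.0
```

```bash
python3 - <<'E'
from h import *
s=env.get_state(); im=env.capture("wrist"); cm=cam("wrist",s)
plan((.5205,-.3535,.04),-.115)
for X in [(.5288,-.2725,.072),(.5205,-.3535,.072)]: print(proj(cm,X)*1.25)
save(cv2.resize(im,(640,480)),"w2"); print(s["t"])
E
```

```text
tool at [ 0.5192 -0.3554  0.1268] jaw ang -0.117 tiltdeg 0.08 shift tool [0.0021 0.0012 0.0868] turn z(tool) -0.002 up in tool [1.1e-03 8.0e-04 1.0e+00]
[318.44685786 114.58634021]
[320.9961915 261.7401883]
5.6333
```

View pics/w2.png

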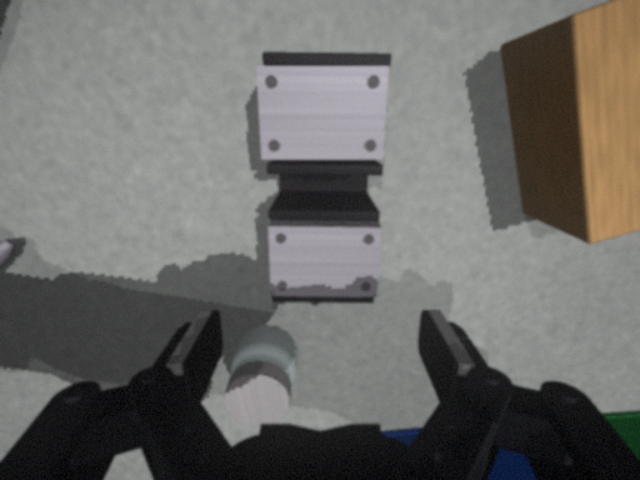

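The light weight is back and seated in the rack at (324,113). The second weight at (324,260) is as predicted, and the jar is clear of the fingers.

>>> apply_moves([
  [[0.002,0.002,0.03],[0,0,0],0.0854],
  [[0,0,0.03],[0,0,0],0.0854],
  [[0,0,0.029],[0,0,0],0.0854],
  [[0,0,0],[0,0,0],0.0854],
  [[0,0,0],[0,0,0],0.0],
  [[0,0,0],[0,0,0],0.0],
  [[0,0,0],[0,0,0],0.0],
  [[0,0,0],[0,0,0],0.0],
  [[0,0,0],[0,0,0],0.0],
  [[0,0,-0.005],[0,0,0],0.0],
  [[0,0,-0.01],[0,0,0],0.0],
  [[0,0,-0.01],[0,0,0],0.0],
  [[0,0,0],[0,0,0],0.0],
  [[0,0,0],[0,0,0],0.0],
])

```text
t: 6.85
eef_pos: [0.5234, -0.3504, 0.0643]
orientation: [2.341, 2.092, 0.001]
contact_force: [-0.1, -0.5, -6.9]
grip_width: 0.743
```

```bash
python3 - <<'E'
from h import *
F=[]
for i in range(6):
    env.capture("wrist"); s=env.get_state(); F.append(s["contact_force"])
print(np.mean(F,0),s["t"],s["grip_width"],s["q"])
plan((.55,-.165,.0625),-.117)
E
```

```text
[ 0.10993114 -0.15357013 -7.48324037] 7.15 0.743086467738529 [ 0.770637    0.46174818 -0.3184526   1.69173529  0.16473472  1.0154223
  0.28401219]
tool at [ 0.5226 -0.3499  0.0628] jaw ang -0.1121 tiltdeg 0.05 shift tool [0.1868 0.0065 0.0004] turn z(tool) 0.0049 up in tool [-5.e-04  8.e-04  1.e+00]
```

It reads 7.5 N, so this is the full one. I'll carry it to a clear staging spot, turn it to the press direction and set it down for a regrasp on its sides.

>>> apply_moves([
  [[0,0,-0.035],[0,0,0],0.0],
  [[0,0,-0.035],[0,0,0],0.0],
  [[0.032,0.0026,0],[0,0,0],0.0],
  [[0.032,0.0026,0],[0,0,0],0.0],
  [[0.032,0.0026,0],[0,0,0],0.0],
  [[0.032,0.0026,0],[0,0,0],0.0],
  [[0.032,0.0026,0],[0,0,0],0.0],
  [[0.032,0.0026,0],[0,0,0],0.0],
  [[0,0,0],[0,0,0.1232],0.0],
  [[0,0,0],[0,0,0.1232],0.0],
  [[0,0,0],[0,0,0.1232],0.0],
  [[0,0,0],[0,0,0.1232],0.0],
  [[0,0,0],[0,0,0.1232],0.0],
  [[0,0,0],[0,0,0.1232],0.0],
  [[0,0,0],[0,0,0.1232],0.0],
  [[0,0,0],[0,0,0.1232],0.0],
  [[0,0,0],[0,0,0.1232],0.0],
  [[0,0,0],[0,0,0.1232],0.0],
  [[0,0,0],[0,0,0],0.0],
  [[0,0,0],[0,0,0],0.0],
])

```text
t: 8.82
eef_pos: [0.5598, -0.1608, 0.1331]
orientation: [-3.121, -0.362, 0.001]
contact_force: [-0.2, 0.2, -7.2]
grip_width: 0.742
```

```bash
python3 - <<'E'
from h import *
plan((.56,-.16,.0315),np.radians(-77)); print(env.get_state()["grip_width"])
E
```

```text
tool at [ 0.5598 -0.1608  0.1331] jaw ang -1.3398 tiltdeg 0.02 shift tool [ 0.0004 -0.0008  0.1016] turn z(tool) 0.0041 up in tool [3.e-04 1.e-04 1.e+00]
0.741991954096136
```

>>> apply_moves([
  [[0,0,0.035],[0,0,0],0.0],
  [[0,0,0.035],[0,0,0],0.0],
  [[0,0,0.022],[0,0,0],0.0],
  [[0,0,0.006],[0,0,0],0.0],
  [[0,0,0.004],[0,0,0],0.0],
  [[0,0,0],[0,0,0],0.0],
  [[0,0,0],[0,0,0],0.0854],
  [[0,0,0],[0,0,0],0.0854],
  [[0,0,0],[0,0,0],0.0854],
  [[0,0,0],[0,0,0],0.0854],
  [[0,0,0],[0,0,0],0.0854],
  [[0,0,-0.027],[0,0,0],0.0854],
  [[0,0,-0.027],[0,0,0],0.0854],
  [[0,0,-0.027],[0,0,0],0.0854],
  [[0,0,0],[0,0,0],0.0854],
])

```text
t: 10.07
eef_pos: [0.563, -0.1616, 0.1181]
orientation: [3.118, 0.356, 0.012]
contact_force: [1.9, -0.3, -0.6]
grip_width: 1.004
```

>>> apply_moves([
  [[0,0,0],[0,0,-0.1208],0.0854],
  [[0,0,0],[0,0,-0.1208],0.0854],
  [[0,0,0],[0,0,-0.1208],0.0854],
  [[0,0,0],[0,0,-0.1208],0.0854],
  [[0,0,0],[0,0,-0.1208],0.0854],
  [[0,0,0],[0,0,-0.1208],0.0854],
  [[0,0,0],[0,0,-0.1208],0.0854],
  [[0,0,0],[0,0,-0.1208],0.0854],
  [[0,0,0],[0,0,-0.1208],0.0854],
  [[0,0,0],[0,0,-0.1208],0.0854],
  [[0,0,0],[0,0,-0.1208],0.0854],
  [[0,0,0],[0,0,-0.1208],0.0854],
  [[0,0,0],[0,0,-0.1208],0.0854],
  [[0,0,0],[0,0,0],0.0854],
  [[0,0,0],[0,0,0],0.0854],
])

```text
t: 11.32
eef_pos: [0.5599, -0.1612, 0.1123]
orientation: [-1.961, -2.454, -0.0]
contact_force: [0.3, 0.6, 0.2]
grip_width: 1.003
```

```bash
python3 - <<'E'
from h import *
s=env.get_state(); im=env.capture("wrist"); cm=cam("wrist",s)
plan((.56,-.16,.032),np.radians(13))
P=[(.56,-.16,.064)]
R=pose()[1]
g=cv2.cvtColor(im,cv2.COLOR_RGB2GRAY); 
for a in(-1,1):
  for b in(-1,1): P.append(np.array((s["eef_pos"][0],s["eef_pos"][1],.064))+R[:,0]*.032*a+R[:,1]*.022*b)
v=im.copy()
for X in P: cv2.circle(v,tuple(int(round(t)) for t in proj(cm,X)),1,(255,0,0),-1)
save(cv2.resize(v,(640,480)),"w3"); print(s["t"],s["q"])
E
```

```text
tool at [ 0.5599 -0.1611  0.1123] jaw ang 0.222 tiltdeg 0.01 shift tool [0.0011 0.0003 0.0803] turn z(tool) -0.0049 up in tool [-1.e-04 -1.e-04  1.e+00]
11.3167 [ 0.61180691  0.34423792 -0.48778964  1.76366478  0.18027071  1.07797735
  0.28516655]
```

View pics/w3.png

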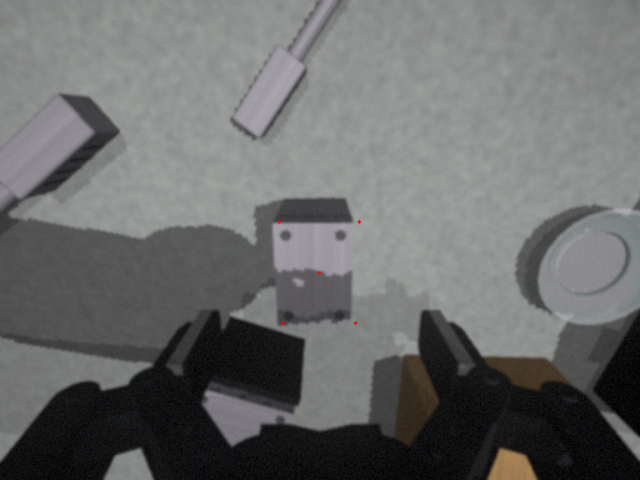

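The weight stands upright at (313,273), about 3 mm off jaw-centre and aligned lengthways. I'll grip its sides, lift, and go to a hover in front of the press.

>>> apply_moves([
  [[0,-0.003,0.027],[0,0,0],0.0854],
  [[0,0,0.027],[0,0,0],0.0854],
  [[0,0,0.026],[0,0,0],0.0854],
  [[0,0,0],[0,0,0],0.0854],
  [[0,0,0],[0,0,0],0.0],
  [[0,0,0],[0,0,0],0.0],
  [[0,0,0],[0,0,0],0.0],
  [[0,0,0],[0,0,0],0.0],
  [[0,0,0],[0,0,0],0.0],
  [[0,0,0],[0,0,0],0.0],
  [[0,0,0],[0,0,0],0.0],
])

```text
t: 12.28
eef_pos: [0.5579, -0.1621, 0.0344]
orientation: [1.956, 2.456, 0.001]
contact_force: [-2.9, 0.3, 6.4]
grip_width: 0.511
```

>>> apply_moves([
  [[0,0,-0.01],[0,0,0],0.0],
  [[0,0,-0.033],[0,0,0],0.0],
  [[0,0,-0.033],[0,0,0],0.0],
  [[0,0,-0.033],[0,0,0],0.0],
  [[0,0,-0.033],[0,0,0],0.0],
  [[0,0,-0.033],[0,0,0],0.0],
  [[0,0,-0.03],[0,0,0],0.0],
  [[0.03,0.006,0],[0,0,0],0.0],
  [[0.03,0.006,0],[0,0,0],0.0],
  [[0.03,0.006,0],[0,0,0],0.0],
  [[0.03,0.006,0],[0,0,0],0.0],
  [[0.03,0.006,0],[0,0,0],0.0],
  [[0.03,0.006,0],[0,0,0],0.0],
  [[0.03,0.006,0],[0,0,0],0.0],
  [[0.03,0.006,0],[0,0,0],0.0],
  [[0,0,0],[0,0,0],0.0],
  [[0,0,0],[0,0,0],0.0],
])

```text
t: 13.7
eef_pos: [0.5489, 0.0857, 0.2378]
orientation: [-1.95, -2.462, -0.0]
contact_force: [0.3, -1.5, -6.9]
grip_width: 0.506
```

```bash
python3 - <<'E'
from h import *
s=env.get_state(); im=env.capture("wrist"); np.save("w4.npy",im); np.savez("w4s.npz",p=s["eef_pos"],o=s["orientation"])
plan((.52,.249,.25),np.radians(13)); print(s["grip_width"],s["t"],s["q"],s["contact_force"])
save(cv2.resize(np.clip(im*1.3,0,255).astype(np.uint8),(800,600),interpolation=cv2.INTER_CUBIC),"w4")
E
```

```text
tool at [0.5492 0.0836 0.2376] jaw ang 0.2282 tiltdeg 0.04 shift tool [ 0.1678  0.009  -0.0125] turn z(tool) 0.0013 up in tool [3.e-04 6.e-04 1.e+00]
0.5063351441791242 13.7 [ 0.35114656  0.20385398 -0.66533552  1.67615724  0.12918296  1.30651535
 -0.1068535 ] [ 0.32766539 -1.51156068 -6.88634506]
```

View pics/w4.png

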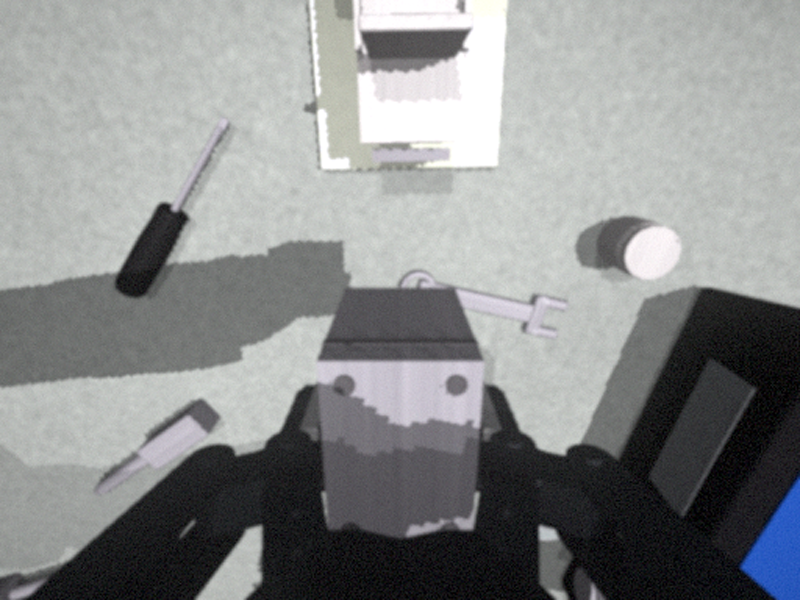

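This view shows the press's front base corners at (321,169) and (498,166), the clevis top at (375–450,155), and the front end plate's top edge at (360–470,~28). I'll compute the pan centre from these.

```bash
python3 - <<'E'
from h import *
d=np.load("w4s.npz"); cm=cam("wrist",dict(eef_pos=d["p"],orientation=d["o"])); k=.64
A=onz(cm,321*k,169*k,.012);B=onz(cm,498*k,166*k,.012)
C=onz(cm,374*k,150*k,.076);D=onz(cm,450*k,149*k,.076)
C2=onz(cm,374*k,163*k,.076);D2=onz(cm,450*k,162*k,.076)
E=onz(cm,360*k,15*k,.168);F=onz(cm,472*k,14*k,.168)
E2=onz(cm,360*k,33*k,.168);F2=onz(cm,472*k,32*k,.168)
for n,a,b in(("base",A,B),("clev in",C,D),("clev out",C2,D2),("plate in",E,F),("plate out",E2,F2)):
    v=b-a; print(n,np.round((a+b)/2,4),round(np.linalg.norm(v),4),round(np.degrees(np.arctan2(v[1],v[0])),2))
# top view base corners
ct=cam("top"); im=np.load("top.npy")
bl=lambda u,v:(u/2.8+125,v/2.8+150)
t=[onz(ct,*bl(205,427),.012),onz(ct,*bl(230,535),.012),onz(ct,*bl(80,575),.012)]; print(np.round(t,4))
E
```

```text
base [0.5408 0.1565 0.012 ] 0.1404 14.13
clev in [0.5379 0.1696 0.076 ] 0.0489 13.91
clev out [0.5398 0.1619 0.076 ] 0.0494 13.91
plate in [0.525  0.2188 0.168 ] 0.0451 13.61
plate out [0.5265 0.2127 0.168 ] 0.0456 13.61
[[ 0.1337  0.1707  0.012 ]
 [ 0.0129  0.1437  0.012 ]
 [-0.0279  0.3142  0.012 ]]
```

```bash
python3 - <<'E'
from h import *
d=np.load("w4s.npz"); cm=cam("wrist",dict(eef_pos=d["p"],orientation=d["o"])); k=.64
R=Ro.from_rotvec(d["o"]).as_matrix(); zt=d["p"][2]-.0335+.064
for u,v in((320,360),(481,360),(331,528),(474,528)): print("weight top corner in tool",np.round(R.T@(onz(cm,u*k,v*k,zt)-d["p"]),4))
a=np.radians(103.9);ex=np.array([np.cos(a),np.sin(a),0]);ey=np.array([-ex[1],ex[0],0]);P=np.array([.517,.2525,0])
o=[]
for n,(x0,y0,x1,y1),s in(("top",(130,150,215,220),4.7),("scene",(295,160,395,255),4)):
    im=np.load(n+".npy");c=cam(n);cr=cv2.resize(np.clip(im[y0:y1,x0:x1]*1.4,0,255).astype(np.uint8),None,fx=s,fy=s,interpolation=cv2.INTER_CUBIC)
    for sx in(-1,1):
      for f,hh,col in((.041,.168,(255,0,0)),(.035,.168,(0,255,0))):
        q=[proj(c,P+ex*sx*f+ey*t+[0,0,hh]) for t in(-.0225,.0225)]
        q=[tuple(int(round(z)) for z in ((p-[x0,y0]+.5)*s)) for p in q]; cv2.line(cr,q[0],q[1],col,1)
    o.append(cr)
h=max(x.shape[0] for x in o); o=[np.pad(x,((0,h-x.shape[0]),(0,0),(0,0))) for x in o]
save(np.hstack(o),"chk"); print(np.hstack(o).shape); plan((.517,.2525,.24),np.radians(13.9))
E
```

```text
weight top corner in tool [ 0.0313 -0.0204 -0.0305]
weight top corner in tool [ 0.0313  0.0222 -0.0305]
weight top corner in tool [-0.0258 -0.0204 -0.0305]
weight top corner in tool [-0.0258  0.0234 -0.0305]
(380, 800, 3)
tool at [0.5492 0.0836 0.2376] jaw ang 0.2282 tiltdeg 0.04 shift tool [ 0.1719  0.0068 -0.0025] turn z(tool) -0.0144 up in tool [3.e-04 6.e-04 1.e+00]
```

View pics/chk.png

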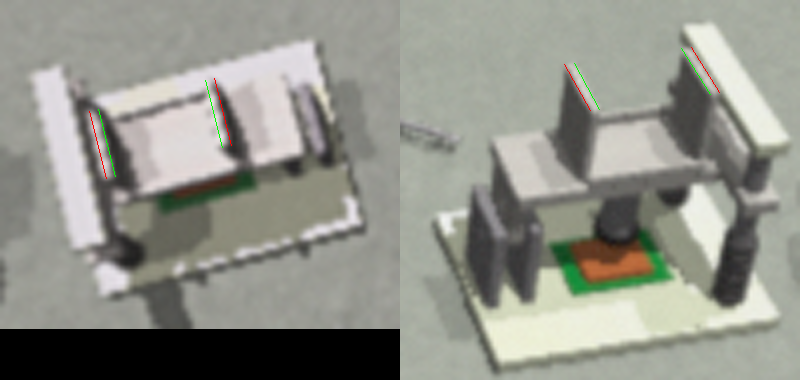

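The overlay of the plate tops agrees in both fixed views to about 1–2 mm. I'll move over the pan.

>>> apply_moves([
  [[0.029,0.001,0],[0,0,-0.0144],0.0],
  [[0.029,0.0015,0],[0,0,0],0.0],
  [[0.029,0.0015,0],[0,0,0],0.0],
  [[0.029,0.0015,0],[0,0,0],0.0],
  [[0.028,0.001,0],[0,0,0],0.0],
  [[0.028,0.001,0],[0,0,0],0.0],
  [[0,0,0],[0,0,0],0.0],
  [[0,0,0],[0,0,0],0.0],
  [[0,0,0],[0,0,0],0.0],
])

```text
t: 14.5
eef_pos: [0.517, 0.2503, 0.2372]
orientation: [1.94, 2.47, -0.002]
contact_force: [-0.0, -0.9, -7.3]
grip_width: 0.504
```

```bash
python3 - <<'E'
from h import *
plan((.5168,.2532,.146),np.radians(13.9)); s=env.get_state(); print(s["contact_force"],s["t"],s["q"])
env.capture("wrist")
im=env.capture("scene"); save(cv2.resize(np.clip(im[110:260,270:420]*1.4,0,255).astype(np.uint8),(600,600),interpolation=cv2.INTER_CUBIC),"hov")
E
```

```text
tool at [0.517  0.2503 0.2372] jaw ang 0.2393 tiltdeg 0.07 shift tool [0.003  0.0006 0.0912] turn z(tool) -0.0033 up in tool [1.1e-03 6.0e-04 1.0e+00]
[-0.02258003 -0.86520666 -7.33919143] 14.5 [ 0.111337    0.26515472 -0.75705395  1.62924023  0.18757243  1.32266607
 -0.43544209]
```

View pics/hov.png

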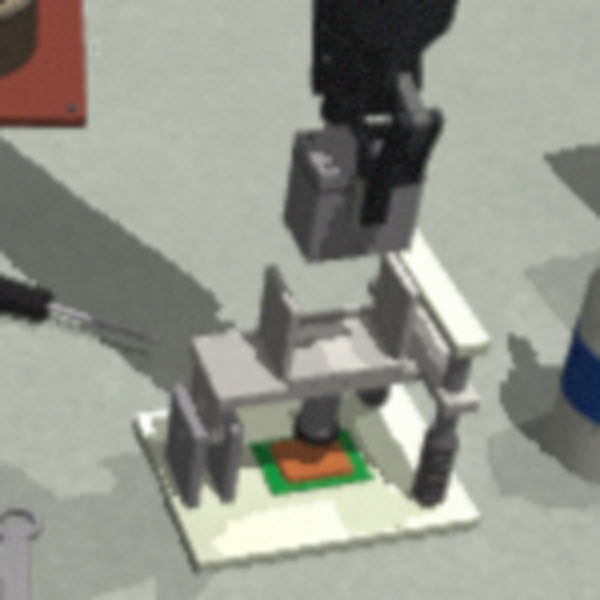

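```bash
python3 - <<'E'
from h import *
c=cam("scene");a=np.radians(103.8);ex=np.array([np.cos(a),np.sin(a),0]);ey=np.array([-ex[1],ex[0],0]);p,R=pose()
im=env.capture("scene")
P=np.array([.517,.2525,0]); x0,y0,s=330,140,12
cr=cv2.resize(np.clip(im[y0:y0+50,x0:x0+55]*1.4,0,255).astype(np.uint8),None,fx=s,fy=s,interpolation=cv2.INTER_CUBIC)
def dot(X,col):
    q=(proj(c,X)-[x0,y0]+.5)*s; cv2.circle(cr,tuple(int(t) for t in q),4,col,-1)
for sx in(-1,1):
    for t in (-.0225,.0225):
        dot(P+ex*sx*.041+ey*t+[0,0,.168],(255,0,0)); dot(P+ex*sx*.035+ey*t+[0,0,.168],(0,255,0))
    for t in(-.022,.022): dot(np.array([p[0],p[1],p[2]-.0335])+ex*sx*.032+ey*t,(0,0,255)); dot(np.array([p[0],p[1],p[2]+.0305])+ex*sx*.032+ey*t,(0,200,255))
save(cr,"hov2")
E
```

```text
(no output)
```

View pics/hov2.png

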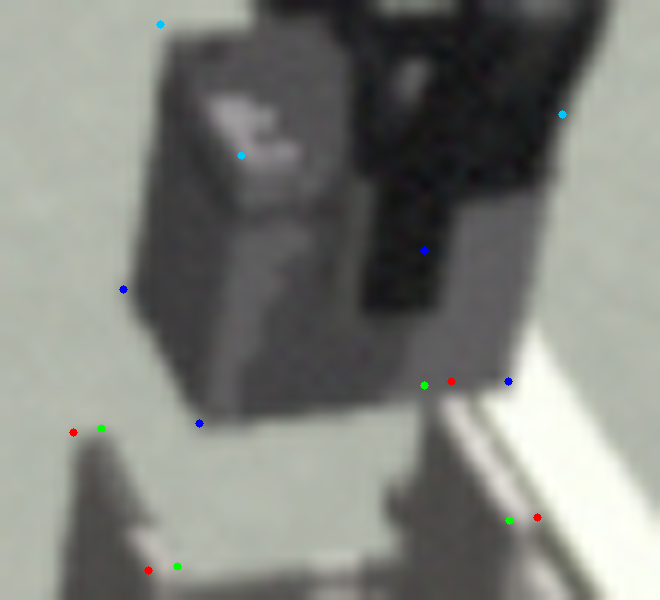

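Weight and plate marks line up with the picture, needing about +2.5 mm along tool x. I'll descend partly and check the forces.

>>> apply_moves([
  [[0.0025,0.0005,0],[0,0,0],0.0],
  [[0,0,0.015],[0,0,0],0.0],
  [[0,0,0.015],[0,0,0],0.0],
  [[0,0,0.01],[0,0,0],0.0],
  [[0,0,0.01],[0,0,0],0.0],
  [[0,0,0.01],[0,0,0],0.0],
  [[0,0,0.01],[0,0,0],0.0],
  [[0,0,0],[0,0,0],0.0],
  [[0,0,0],[0,0,0],0.0],
])

```text
t: 15.4
eef_pos: [0.5163, 0.2542, 0.1669]
orientation: [-1.938, -2.472, 0.001]
contact_force: [-0.6, 0.2, -7.2]
grip_width: 0.511
```

```bash
python3 - <<'E'
from h import *
plan((.5168,.2532,.1435),np.radians(13.9)); s=env.get_state(); print(s["contact_force"],s["ft_torque"],s["t"])
E
```

```text
tool at [0.5163 0.2542 0.1669] jaw ang 0.2407 tiltdeg 0.06 shift tool [-0.0011  0.0003  0.0234] turn z(tool) -0.0019 up in tool [-0.     0.001  1.   ]
[-0.58038689  0.2144909  -7.24703927] [ 0.07124071 -0.02503988 -0.00482854] 15.4
```

>>> apply_moves([
  [[-0.001,0,0.01],[0,0,0],0.0],
  [[0,0,0.008],[0,0,0],0.0],
  [[0,0,0.006],[0,0,0],0.0],
  [[0,0,0.005],[0,0,0],0.0],
  [[0,0,0.005],[0,0,0],0.0],
  [[0,0,0.005],[0,0,0],0.0],
  [[0,0,0.004],[0,0,0],0.0],
  [[0,0,0],[0,0,0],0.0],
  [[0,0,0],[0,0,0],0.0],
])

```text
t: 16.15
eef_pos: [0.5167, 0.2532, 0.1243]
orientation: [1.939, 2.472, -0.0]
contact_force: [-2.2, -2.8, -2.5]
grip_width: 0.507
```

```bash
python3 - <<'E'
from h import *
plan((.5168,.2532,.1215),np.radians(13.9)); s=env.get_state(); print(s["contact_force"],s["ft_torque"],s["t"])
E
```

```text
tool at [0.5167 0.2532 0.1243] jaw ang 0.2406 tiltdeg 0.02 shift tool [-0.0001  0.0001  0.0028] turn z(tool) -0.002 up in tool [2.e-04 2.e-04 1.e+00]
[-2.19782516 -2.76876795 -2.53126569] [-0.62607927  0.19555579 -0.0029607 ] 16.15
```

>>> apply_moves([
  [[0,0,0.002],[0,0,0],0.0],
  [[0,0,0],[0,0,0],0.0],
  [[0,0,0],[0,0,0],0.0854],
  [[0,0,0],[0,0,0],0.0854],
  [[0,0,0],[0,0,0],0.0854],
  [[0,0,0],[0,0,0],0.0854],
  [[0,0,0],[0,0,0],0.0854],
  [[0,0,-0.01],[0,0,0],0.0854],
  [[0,0,-0.03],[0,0,0],0.0854],
  [[0,0,-0.03],[0,0,0],0.0854],
  [[0,0,-0.03],[0,0,0],0.0854],
  [[0,0,0],[0,0,0],0.0854],
])

```text
t: 17.15
eef_pos: [0.5188, 0.2554, 0.2293]
orientation: [1.936, 2.469, 0.012]
contact_force: [0.3, 0.5, 0.8]
grip_width: 1.005
```

```bash
python3 - <<'E'
from h import *
c=cam("scene");a=np.radians(103.8);ex=np.array([np.cos(a),np.sin(a),0]);ey=np.array([-ex[1],ex[0],0])
s=env.get_state();print(s["t"],s["eef_pos"],s["contact_force"]); plan((.5078,-.0724,.20),np.radians(-23.5))
im=env.capture("scene")
P=np.array([.517,.2525,0]); x0,y0,k=310,150,6
cr=cv2.resize(np.clip(im[y0:y0+100,x0:x0+100]*1.4,0,255).astype(np.uint8),None,fx=k,fy=k,interpolation=cv2.INTER_CUBIC)
for sx in(-1,1):
  for z,col in((.088,(0,0,255)),(.152,(0,200,255))):
    for t in(-.022,.022):
        q=(proj(c,P+ex*sx*.032+ey*t+[0,0,z])-[x0,y0]+.5)*k; cv2.circle(cr,tuple(int(t) for t in q),2,col,-1)
save(cr,"placed")
E
```

```text
17.15 [0.51876581 0.2553885  0.22928679] [0.30463564 0.51483057 0.7774981 ]
tool at [0.5188 0.2554 0.2293] jaw ang 0.2411 tiltdeg 0.51 shift tool [-0.3157 -0.0892  0.028 ] turn z(tool) 0.6513 up in tool [-0.0016 -0.0087  1.    ]
```

View pics/placed.png

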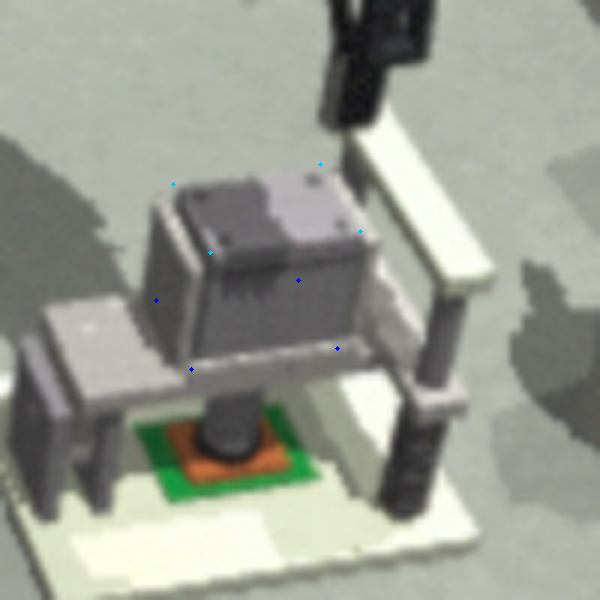

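The weight sits between the plates and the pan is visibly down. The top face is at (190–380, 175–255), and the plates bound any lengthways error to 3 mm. Now for the pin.

>>> apply_moves([
  [[-0.0316,-0.0089,0],[0,0,0],0.0854],
  [[-0.0316,-0.0089,0],[0,0,0],0.0854],
  [[-0.0316,-0.0089,0],[0,0,0],0.0854],
  [[-0.0316,-0.0089,0],[0,0,0],0.0854],
  [[-0.0316,-0.0089,0],[0,0,0],0.0854],
  [[-0.0316,-0.0089,0],[0,0,0],0.0854],
  [[-0.0316,-0.0089,0],[0,0,0],0.0854],
  [[-0.0316,-0.0089,0],[0,0,0],0.0854],
  [[-0.0316,-0.0089,0],[0,0,0],0.0854],
  [[-0.0316,-0.0089,0],[0,0,0],0.0854],
  [[0,0,0.005],[0,0,0.1085],0.0854],
  [[0,0,0.005],[0,0,0.1085],0.0854],
  [[0,0,0.005],[0,0,0.1085],0.0854],
  [[0,0,0.005],[0,0,0.1085],0.0854],
  [[0,0,0.005],[0,0,0.1085],0.0854],
  [[0,0,0.005],[0,0,0.1085],0.0854],
  [[0,0,0],[0,0,0],0.0854],
  [[0,0,0],[0,0,0],0.0854],
])

```text
t: 18.7
eef_pos: [0.5052, -0.0745, 0.192]
orientation: [-2.624, -1.727, 0.001]
contact_force: [0.5, -0.7, 0.3]
grip_width: 0.996
```

```bash
python3 - <<'E'
from h import *
plan((.5078,-.0724,.06),np.radians(-23.5))
s=env.get_state(); im=env.capture("wrist"); np.save("w5.npy",im); np.savez("w5s.npz",p=s["eef_pos"],o=s["orientation"])
cm=cam("wrist",s); print(s["t"])
c0=proj(cm,(.5078,-.0724,.022)); tp=proj(cm,np.array([.5078,-.0724,.011])+.085*np.array([np.cos(1.17),np.sin(1.17),0])); print("pred handle,tip",c0,tp)
f=im.astype(int); m=f[...,0]-f[...,1]   # steel is purplish, bench greenish
u,v=np.round(c0).astype(int); print(im[v-3:v+4:3,u-30:u+31:6].tolist())
E
```

```text
tool at [ 0.5052 -0.0745  0.192 ] jaw ang -0.4066 tiltdeg 0.06 shift tool [0.003  0.0017 0.132 ] turn z(tool) 0.0035 up in tool [2.0e-04 1.1e-03 1.0e+00]
18.7
pred handle,tip [256.5144945  172.24280203] [256.06945593  92.33693419]
[[[140, 143, 142], [137, 141, 138], [142, 145, 142], [105, 106, 106], [146, 144, 152], [144, 140, 149], [146, 143, 151], [116, 119, 117], [140, 142, 141], [136, 137, 136], [143, 145, 145]], [[139, 141, 140], [143, 145, 143], [145, 147, 143], [108, 110, 108], [141, 140, 147], [146, 143, 150], [147, 144, 152], [118, 120, 118], [138, 139, 139], [139, 138, 137], [136, 139, 138]], [[135, 137, 136], [135, 138, 137], [135, 138, 136], [111, 111, 112], [144, 141, 150], [147, 144, 151], [148, 142, 149], [121, 123, 123], [141, 145, 144], [138, 139, 137], [138, 140, 139]]]
```

```bash
cat > pinm.py <<'E'
from h import *
def meas(im,cm,win):
    f=cv2.GaussianBlur(im,(3,3),0).astype(int); m=((f[...,2]-f[...,1])>3).astype(np.uint8)
    x0,y0,x1,y1=win; w=np.zeros_like(m); w[y0:y1,x0:x1]=m[y0:y1,x0:x1]
    cs,_=cv2.findContours(w,cv2.RETR_EXTERNAL,cv2.CHAIN_APPROX_NONE); c=max(cs,key=cv2.contourArea)
    mk=np.zeros_like(m); cv2.drawContours(mk,[c],-1,1,-1)
    for v in range(y0,y1,8):
        xs=np.where(mk[v])[0]
        if len(xs): print(v,xs.min(),xs.max(),len(xs))
    ys=np.where(mk.any(1))[0]; print("rows",ys.min(),ys.max()); return mk
E
python3 - <<'E'
from pinm import *
d=np.load("w5s.npz"); cm=cam("wrist",dict(eef_pos=d["p"],orientation=d["o"]))
mk=meas(np.load("w5.npy"),cm,(215,70,300,215))
np.save("mk.npy",mk)
E
```

```text
94 257 260 4
102 255 261 7
110 254 261 8
118 254 261 8
126 255 261 7
134 254 261 8
142 254 260 7
150 249 265 17
158 248 265 18
166 249 265 17
174 249 265 17
182 248 264 17
190 248 264 17
rows 92 191
```

```bash
python3 - <<'E'
from h import *
d=np.load("w5s.npz"); cm=cam("wrist",dict(eef_pos=d["p"],orientation=d["o"])); mk=np.load("mk.npy")
cols=mk.sum(1); print(cols[140:152],cols[186:194])
j=[v for v in range(130,165) if cols[v]>12][0]
tip=onz(cm,258.5,92,.011); sh=onz(cm,257.5,142,.011)
hf=onz(cm,257,j-.5,.022); he=onz(cm,256.3,191.5,.022)
L=onz(cm,248,170,.022);R=onz(cm,265.5,170,.022)
print(j,"tip",tip,"front",hf,"end",he,"hlen",np.linalg.norm(he-hf),"tot",np.linalg.norm((tip-he)[:2]),"w",np.linalg.norm(L-R))
for a,b in((he,tip),(sh,tip),(he,hf)): print(np.degrees(np.arctan2(*(b-a)[1::-1])))
v=(tip-he)[:2]/np.linalg.norm((tip-he)[:2]); c=he[:2]+.025*v; print("handle c",c,"end-based; tip-based",tip[:2]-.085*v)
plan((*c,.015),np.arctan2(v[1],v[0])-np.pi/2)
E
```

```text
[ 8  8  7  6  7  7  9  9 12 15 17 17] [17 17 18 17 17 16  0  0]
149 tip [0.54347519 0.00514663 0.011     ] front [ 0.51894438 -0.0478485   0.022     ] end [ 0.49845911 -0.09348106  0.022     ] hlen 0.05001975809823697 tot 0.10841526161332492 w 0.01975671964988724
65.46688577551426
65.63764168671067
65.82383856656423
handle c [ 0.50883959 -0.07073802] end-based; tip-based [ 0.50818157 -0.07217969]
tool at [ 0.5055 -0.0746  0.1923] jaw ang -0.4062 tiltdeg 0.03 shift tool [0.0048 0.0017 0.1773] turn z(tool) 0.022 up in tool [0.e+00 5.e-04 1.e+00]
```

The measured sizes match the pin (50 mm handle, 20 mm wide, 108 mm overall). I'll grasp it.

>>> apply_moves([
  [[0.003,0.0015,0.034],[0,0,0.021],0.0854],
  [[0,0,0.034],[0,0,0],0.0854],
  [[0,0,0.034],[0,0,0],0.0854],
  [[0,0,0.034],[0,0,0],0.0854],
  [[0,0,0.034],[0,0,0],0.0854],
  [[0,0,0.006],[0,0,0],0.04],
  [[0,0,0],[0,0,0],0.04],
  [[0,0,0],[0,0,0],0.0],
  [[0,0,0],[0,0,0],0.0],
  [[0,0,0],[0,0,0],0.0],
  [[0,0,0],[0,0,0],0.0],
  [[0,0,0],[0,0,0],0.0],
  [[0,0,0],[0,0,0],0.0],
  [[0,0,0],[0,0,0],0.0],
  [[0,0,0],[0,0,0],0.0],
])

```text
t: 20.0
eef_pos: [0.5097, -0.0728, 0.0185]
orientation: [2.643, 1.693, 0.004]
contact_force: [-1.9, -0.5, 9.0]
grip_width: 0.219
```

```bash
python3 - <<'E'
from h import *
plan((.5085,-.0715,.0155),np.radians(-24.4)); s=env.get_state(); print(s["contact_force"],s["grip_width"]*85.4,s["t"])
E
```

```text
tool at [ 0.5097 -0.0728  0.0185] jaw ang -0.4311 tiltdeg 0.2 shift tool [ 0.0006 -0.0017  0.003 ] turn z(tool) -0.0053 up in tool [-5.0e-04 -3.4e-03  1.0e+00]
[-1.90962868 -0.50557808  9.02632272] 18.66551524666365 20.0
```

>>> apply_moves([
  [[0,0,-0.02],[0,0,0],0.0],
  [[0,0,-0.03],[0,0,0],0.0],
  [[0,0,-0.03],[0,0,0],0.0],
  [[0,0,-0.02],[0,0,0],0.0],
  [[0.027,0,0],[0,0,0],0.0],
  [[0.027,0,0],[0,0,0],0.0],
  [[0.027,0,0],[0,0,0],0.0],
  [[0.027,0.001,0],[0,0,0],0.0],
  [[0.027,0,0],[0,0,0],0.0],
  [[0,0,0],[0,0,-0.1123],0.0],
  [[0,0,0],[0,0,-0.1123],0.0],
  [[0,0,0],[0,0,-0.1123],0.0],
  [[0,0,0],[0,0,-0.1123],0.0],
  [[0,0,0],[0,0,-0.1123],0.0],
  [[0,0,0],[0,0,-0.1123],0.0],
  [[0,0,0.02],[0,0,0],0.0],
  [[0,0,0.015],[0,0,0],0.0],
  [[0,0,0.01],[0,0,0],0.0],
  [[0,0,0],[0,0,0],0.0],
  [[0,0,0],[0,0,0],0.0],
])

```text
t: 21.67
eef_pos: [0.5655, 0.0497, 0.0717]
orientation: [-1.936, -2.474, 0.0]
contact_force: [0.3, 0.6, -2.3]
grip_width: 0.215
```

```bash
python3 - <<'E'
from pinm import *
plan((.5674,.0502,.0675),np.radians(13.9))
s=env.get_state(); im=env.capture("wrist"); np.save("w6.npy",im); np.savez("w6s.npz",p=s["eef_pos"],o=s["orientation"]); print(s["t"],s["grip_width"],s["contact_force"])
cm=cam("wrist",s); p,R=pose()
print("pred pin tip",proj(cm,p+R@[.085,0,.0075]),"pred handle front top",proj(cm,p+R@[.025,0,-.0035]))
F=np.array([.5398,.1619,.076]); a=np.radians(103.9); ey=np.array([-np.sin(a),np.cos(a),0])
print("pred clevis top edge",proj(cm,F-ey*.025),proj(cm,F),proj(cm,F+ey*.025))
save(cv2.resize(np.clip(im[0:240,96:416]*1.3,0,255).astype(np.uint8),(800,600),interpolation=cv2.INTER_CUBIC),"w6")
E
```

```text
tool at [0.5655 0.0497 0.0717] jaw ang 0.2427 tiltdeg 0.01 shift tool [0.     0.002  0.0042] turn z(tool) 0.0001 up in tool [-0.e+00  2.e-04  1.e+00]
21.6667 0.2152379641678477 [ 0.31785158  0.63607168 -2.29760403]
pred pin tip [255.38371022  93.32767474] pred handle front top [255.45296833 217.78165977]
pred clevis top edge [321.4999436   12.69562314] [259.11709066  12.91865469] [196.75574344  12.78946511]
```

View pics/w6.png

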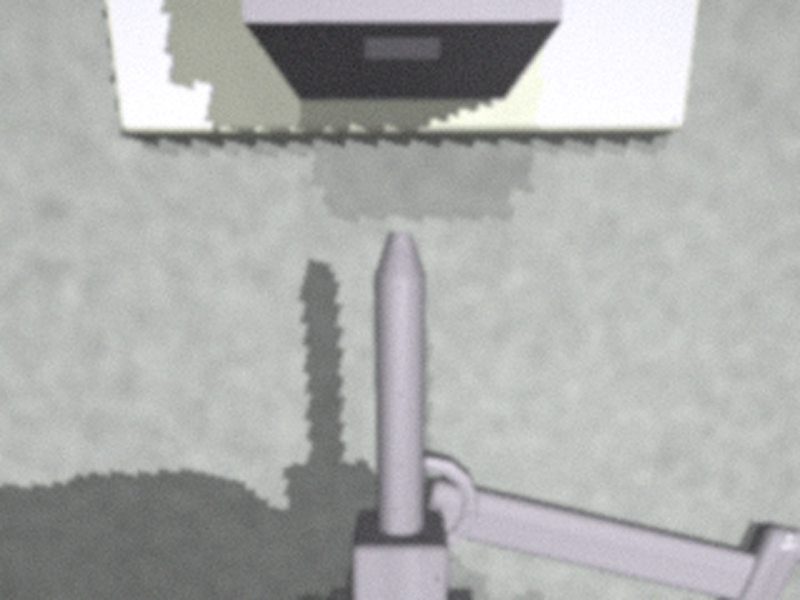

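The clevis face and hole are visible at (403,48), the clevis top edge spans 244–561 at row 23, and the pin is straight with its tip at (400,235). I'll work out the offsets.

```bash
python3 - <<'E'
from h import *
d=np.load("w6s.npz"); cm=cam("wrist",dict(eef_pos=d["p"],orientation=d["o"])); R=Ro.from_rotvec(d["o"]).as_matrix()
t=lambda u,v,z: np.round(R.T@(onz(cm,96+u/2.5-.3,v/2.5-.3,z)-d["p"]),4)
print("clevis edge L,R",t(244,23,.076),t(561,22,.076),"mid",(t(244,23,.076)+t(561,22,.076))/2)
za=d["p"][2]-.0075
print("tip",t(400,235,za),"shank mid L/R near base",t(378,470,za),t(424,470,za),"near tip",t(375,290,za),t(425,290,za))
# hole on face plane: intersect rays with plane at tool x = face
xf=t(402,22.5,.076)[0]; o,_=ray(cm,0,0); o=R.T@(o-d["p"])
for u,v in((365,37),(440,37),(365,60),(440,60)):
    r=R.T@ray(cm,96+u/2.5-.3,v/2.5-.3)[1]; q=o+r*(xf-o[0])/r[0]; print("hole corner y,zworld",round(q[1],4),round(d["p"][2]-q[2],4))
E
```

```text
clevis edge L,R [ 0.1164 -0.0242 -0.0043] [ 0.1165  0.0264 -0.0043] mid [ 0.11645  0.0011  -0.0043 ]
tip [0.0848 0.0006 0.0075] shank mid L/R near base [ 0.0374 -0.0041  0.0075] [0.0374 0.0058 0.0075] near tip [ 0.0747 -0.0043  0.0075] [0.0747 0.0056 0.0075]
hole corner y,zworld -0.0053 0.0677
hole corner y,zworld 0.0075 0.0677
hole corner y,zworld -0.0061 0.0518
hole corner y,zworld 0.0084 0.0518
```

Hole centre is at tool y +1.1 mm and world z 60 mm. The pin axis is at y +0.7 mm and is 4 mm too high, with the tip 32 mm from the face. I'll lower it and insert about 60% of the way, then check.

>>> apply_moves([
  [[0,0.0004,0.0042],[0,0,0],0.0],
  [[0,0,0],[0,0,0],0.0],
  [[0.015,0,0],[0,0,0],0.0],
  [[0.01,0,0],[0,0,0],0.0],
  [[0.008,0,0],[0,0,0],0.0],
  [[0.006,0,0],[0,0,0],0.0],
  [[0.006,0,0],[0,0,0],0.0],
  [[0,0,0],[0,0,0],0.0],
  [[0,0,0],[0,0,0],0.0],
])

```text
t: 22.47
eef_pos: [0.5551, 0.0936, 0.0672]
orientation: [1.936, 2.474, -0.0]
contact_force: [-0.8, -0.3, -2.2]
grip_width: 0.214
```

```bash
python3 - <<'E'
from h import *
d=np.load("w6s.npz"); R=Ro.from_rotvec(d["o"]).as_matrix(); s=env.get_state()
print(np.round(R.T@(np.array(s["eef_pos"])-d["p"]),4),np.round(s["contact_force"],2),np.round(R.T@s["contact_force"],2),s["grip_width"],s["t"])
E
```

```text
[0.0451 0.0005 0.0045] [-0.76 -0.33 -2.18] [-0.13 -0.82  2.18] 0.21407468108806132 22.4667
```

>>> apply_moves([
  [[0.007,0,0],[0,0,0],0.0],
  [[0.007,0,0],[0,0,0],0.0],
  [[0.007,0,0],[0,0,0],0.0],
  [[0,0,0],[0,0,0],0.0],
])

```text
t: 22.8
eef_pos: [0.5495, 0.1161, 0.0673]
orientation: [-1.933, -2.475, -0.001]
contact_force: [-0.4, 1.1, -1.3]
grip_width: 0.216
```

```bash
python3 - <<'E'
from h import *
d=np.load("w6s.npz"); R=Ro.from_rotvec(d["o"]).as_matrix(); s=env.get_state()
print(np.round(R.T@(np.array(s["eef_pos"])-d["p"]),4),np.round(R.T@s["contact_force"],2),s["grip_width"],s["t"])
E
```

```text
[0.0683 0.0004 0.0044] [ 1.11 -0.1   1.3 ] 0.21577596033048974 22.8
```

The tip is through all the plates with no resistance. I'll push it home.

>>> apply_moves([
  [[0.007,0,0],[0,0,0],0.0],
  [[0.007,0,0],[0,0,0],0.0],
  [[0.006,0,0],[0,0,0],0.0],
  [[0.004,0,0],[0,0,0],0.0],
  [[0,0,0],[0,0,0],0.0],
  [[0,0,0],[0,0,0],0.0],
])

```text
t: 23.3
eef_pos: [0.5442, 0.1374, 0.0671]
orientation: [-1.936, -2.474, -0.0]
contact_force: [-0.3, 0.6, -2.1]
grip_width: 0.219
```

```bash
python3 - <<'E'
from h import *
d=np.load("w6s.npz"); R=Ro.from_rotvec(d["o"]).as_matrix(); s=env.get_state()
print(np.round(R.T@(np.array(s["eef_pos"])-d["p"]),4),np.round(R.T@s["contact_force"],2),s["grip_width"],s["t"])
E
```

```text
[0.0903 0.0005 0.0045] [ 0.65 -0.14  2.07] 0.2185998128083757 23.3
```

>>> apply_moves([
  [[0.002,0,0],[0,0,0],0.0],
  [[0.001,0,0],[0,0,0],0.0],
  [[0,0,0],[0,0,0],0.0],
  [[0,0,0],[0,0,0],0.0],
])

```text
t: 23.63
eef_pos: [0.5441, 0.138, 0.0671]
orientation: [1.938, 2.471, -0.002]
contact_force: [-0.3, -6.2, -1.3]
grip_width: 0.216
```

```bash
python3 - <<'E'
from h import *
d=np.load("w6s.npz"); R=Ro.from_rotvec(d["o"]).as_matrix(); s=env.get_state()
print(np.round(R.T@(np.array(s["eef_pos"])-d["p"]),4),np.round(R.T@s["contact_force"],2),s["grip_width"],s["t"])
E
```

```text
[0.0908 0.0005 0.0046] [-6.   -1.76  1.26] 0.21614591387366788 23.6333
```

The handle has met the clevis: 6 N of resistance at 90.8 mm of travel against 91.6 expected. I'll ease down a little, release and retreat.

>>> apply_moves([
  [[-0.001,0,0.0012],[0,0,0],0.0],
  [[0,0,0],[0,0,0],0.0],
  [[0,0,0],[0,0,0],0.04],
  [[0,0,0],[0,0,0],0.06],
  [[0,0,0],[0,0,0],0.06],
  [[0,0,0],[0,0,0],0.06],
  [[0,0,0],[0,0,0],0.06],
  [[0,0,-0.015],[0,0,0],0.06],
  [[0,0,-0.03],[0,0,0],0.06],
  [[0,0,-0.03],[0,0,0],0.06],
  [[0,0,-0.03],[0,0,0],0.06],
  [[-0.03,0,-0.02],[0,0,0],0.06],
  [[-0.03,0,-0.01],[0,0,0],0.06],
  [[-0.03,0,0],[0,0,0],0.06],
  [[-0.03,0,0],[0,0,0],0.06],
  [[0,0,0],[0,0,0],0.06],
  [[0,0,0],[0,0,0],0.06],
])

```text
t: 25.05
eef_pos: [0.5729, 0.0205, 0.2007]
orientation: [-1.941, -2.47, 0.0]
contact_force: [1.1, 1.0, -0.2]
grip_width: 0.704
```

```bash
python3 - <<'E'
from pinm import *
s=env.get_state(); im=env.capture("wrist"); cm=cam("wrist",s); print(s["t"],s["eef_pos"],s["contact_force"])
F=np.array([.539,.1640,0.]); a=np.radians(103.9); ex=np.array([np.cos(a),np.sin(a),0])
for n,X in(("handle front",F+[0,0,.069]),("handle end",F-ex*.05+[0,0,.069])): print(n,proj(cm,X))
u,v=np.round(proj(cm,F-ex*.025+[0,0,.069])).astype(int)
mk=meas(im,cm,(max(u-40,0),max(v-50,0),u+40,v+60)); 
ys=np.where(mk.any(1))[0]; 
for v in (ys.min(),ys.max()): xs=np.where(mk[v])[0]; print(v,np.round(onz(cm,xs.mean(),v,.069),4))
# bystanders: compare top view with the start
t0=np.load("top.npy").astype(int); t1=env.capture("top"); save(t1,"top_end")
sc=env.capture("scene")
A=np.clip(sc[120:270,60:420]*1.4,0,255).astype(np.uint8); A=cv2.resize(A,(800,333),interpolation=cv2.INTER_CUBIC)
B=cv2.resize(np.clip(im*1.3,0,255).astype(np.uint8),(356,267)); C=cv2.resize(np.clip(t1*1.2,0,255).astype(np.uint8)[:300],(444,260))
o=np.zeros((600,800,3),np.uint8); o[:333]=A;o[333:600,:356]=B;o[333:593,356:]=C; save(o,"end")
E
```

```text
25.05 [0.57286625 0.02051464 0.20069188] [ 1.07357614  0.99391877 -0.23048506]
handle front [256.23073163  13.62718098]
handle end [256.44592562  79.59228843]
0 230 285 56
8 225 286 62
16 247 263 11
24 244 268 25
32 245 267 23
40 245 267 23
48 245 267 23
56 245 267 23
64 245 267 23
72 246 266 21
80 246 266 21
rows 0 84
0 [0.5378 0.1734 0.069 ]
84 [0.5519 0.112  0.069 ]
```

The picture limit is reached, so I'll check the pin's gap numerically.

```bash
python3 - <<'E'
from h import *
s=env.get_state(); im=env.capture("wrist"); cm=cam("wrist",s); R=Ro.from_rotvec(s["orientation"]).as_matrix()
f=cv2.GaussianBlur(im,(3,3),0).astype(int)
for v in range(0,32): print(v,f[v,256].tolist(),f[v,248].tolist(),f[v,240].tolist(), ((f[v,225:290,2]-f[v,225:290,1])>3).sum())
for v in range(78,92,2): print(v,f[v,256].tolist())
F=np.array(np.load("w6s.npz")["p"]); d=np.load("w6s.npz"); R6=Ro.from_rotvec(d["o"]).as_matrix(); F=F+R6@[.1164,.0011,0]; F[2]=0; ex=R6[:,0]
print("face",F,"top edge px",proj(cm,F+[0,0,.076]))
for v in (18,20,22,24): 
    for z in(.067,.071): X=onz(cm,256,v,z); print(v,z,"dist to face",round((F-X)[:2]@ex[:2],4))
for v in (84,):
    for z in(.062,.071): X=onz(cm,256,v,z); print(v,z,"end dist to face",round((F-X)[:2]@ex[:2],4))
E
```

```text
0 [54, 52, 53] [53, 51, 53] [54, 53, 54] 0
1 [55, 53, 54] [53, 51, 53] [54, 52, 53] 0
2 [54, 53, 54] [53, 52, 53] [53, 52, 51] 0
3 [55, 54, 56] [55, 53, 55] [53, 52, 52] 0
4 [63, 61, 65] [63, 61, 64] [60, 58, 60] 1
5 [85, 82, 87] [85, 83, 87] [79, 77, 80] 29
6 [117, 113, 120] [114, 111, 117] [105, 103, 108] 50
7 [143, 139, 148] [137, 133, 141] [127, 124, 131] 60
8 [155, 151, 160] [150, 147, 155] [140, 136, 145] 62
9 [157, 154, 163] [155, 151, 160] [150, 145, 155] 62
10 [158, 155, 164] [156, 152, 162] [156, 150, 161] 62
11 [158, 155, 164] [158, 155, 164] [158, 153, 163] 62
12 [158, 154, 163] [159, 156, 165] [158, 154, 163] 62
13 [159, 155, 164] [158, 155, 164] [158, 154, 164] 62
14 [161, 157, 166] [159, 155, 164] [159, 154, 164] 61
15 [159, 155, 165] [158, 154, 163] [158, 154, 163] 62
16 [150, 147, 156] [150, 147, 156] [150, 146, 155] 61
17 [129, 126, 134] [130, 127, 135] [129, 126, 133] 60
18 [98, 96, 101] [98, 95, 102] [97, 94, 100] 58
19 [71, 69, 72] [69, 67, 72] [66, 65, 69] 29
20 [60, 59, 62] [56, 56, 59] [51, 51, 53] 7
21 [65, 63, 67] [57, 57, 60] [48, 47, 49] 6
22 [79, 77, 82] 
[... 289 characters left out ...]
8] [144, 140, 147] [48, 47, 49] 25
29 [146, 142, 150] [146, 142, 150] [47, 46, 49] 25
30 [147, 143, 151] [147, 143, 151] [47, 46, 48] 25
31 [147, 143, 151] [147, 143, 151] [47, 47, 48] 27
78 [149, 146, 153]
80 [149, 145, 153]
82 [148, 144, 153]
84 [148, 144, 152]
86 [148, 144, 152]
88 [130, 128, 134]
90 [118, 119, 119]
face [0.53857593 0.16295426 0.        ] top edge px [255.88353211  17.97643879]
18 0.067 dist to face -0.002
18 0.071 dist to face -0.0011
20 0.067 dist to face -0.0006
20 0.071 dist to face 0.0003
22 0.067 dist to face 0.0008
22 0.071 dist to face 0.0017
24 0.067 dist to face 0.0023
24 0.071 dist to face 0.0031
84 0.062 end dist to face 0.0488
84 0.071 end dist to face 0.0491
```

The pin is through, with a gap of about 3 mm left, probably from my 1 mm back-off before release. That is within tolerance, but I'll nudge it home with closed fingers.

```bash
python3 - <<'E'
from h import *
X=np.array([.53858,.16295,0]);ex=np.array([-.2402,.9707,0])
plan(X-ex*.085+[0,0,.066],np.radians(13.9))
E
```

```text
tool at [0.5724 0.0242 0.2009] jaw ang 0.2447 tiltdeg 0.03 shift tool [0.0577 0.0007 0.135 ] turn z(tool) 0.0021 up in tool [-6.e-04 -0.e+00  1.e+00]
```

>>> apply_moves([
  [[0.029,0.0005,0],[0,0,0],0.0],
  [[0.0285,0,0],[0,0,0],0.0],
  [[0,0,0],[0,0,0],0.0],
  [[0,0,0],[0,0,0],0.0],
  [[0,0,0.035],[0,0,0],0.0],
  [[0,0,0.035],[0,0,0],0.0],
  [[0,0,0.035],[0,0,0],0.0],
  [[0,0,0.03],[0,0,0],0.0],
  [[0,0,0],[0,0,0],0.0],
  [[0.01,0,0],[0,0,0],0.0],
  [[0.008,0,0],[0,0,0],0.0],
  [[0.003,0,0],[0,0,0],0.0],
  [[0.001,0,0],[0,0,0],0.0],
  [[0,0,0],[0,0,0],0.0],
])

```text
t: 26.42
eef_pos: [0.5548, 0.1007, 0.0675]
orientation: [1.934, 2.473, 0.003]
contact_force: [0.8, 1.0, 0.1]
grip_width: 0.002
```

```bash
python3 - <<'E'
from h import *
X=np.array([.53858,.16295,0]);ex=np.array([-.2402,.9707,0]); s=env.get_state()
print("tcp to face",(X-s["eef_pos"])@ex,s["contact_force"],s["contact_force"]@ex,s["eef_pos"],s["t"])
E
```

```text
tcp to face 0.06432237004529374 [0.7863399  1.01683599 0.05989799] 0.7981638523452476 [0.55481854 0.10070433 0.06752006] 26.4167
```

Not in contact yet, so I'll push in small steps.

>>> apply_moves([
  [[0.0015,0,0],[0,0,0],0.0],
  [[0.001,0,0],[0,0,0],0.0],
  [[0.001,0,0],[0,0,0],0.0],
  [[0,0,0],[0,0,0],0.0],
])

```text
t: 26.75
eef_pos: [0.5537, 0.102, 0.0661]
orientation: [1.937, 2.472, -0.001]
contact_force: [1.1, -4.0, 1.8]
grip_width: 0.002
```

>>> apply_moves([
  [[0.001,0,0],[0,0,0],0.0],
  [[0.001,0,0],[0,0,0],0.0],
  [[0,0,0],[0,0,0],0.0],
])

```text
t: 27.0
eef_pos: [0.5537, 0.1023, 0.0661]
orientation: [1.938, 2.469, -0.003]
contact_force: [3.2, -10.8, 2.1]
grip_width: -0.001
```

```bash
python3 - <<'E'
from h import *
X=np.array([.53858,.16295,0]);ex=np.array([-.2402,.9707,0]); s=env.get_state()
print("tcp to face",(X-s["eef_pos"])@ex,s["contact_force"]@ex,s["eef_pos"],s["t"])
E
```

```text
tcp to face 0.06252109001322623 -11.292848880141237 [0.55365804 0.10227281 0.06613339] 27.0
```

The stop is firm: 11 N, with the finger front 51.5 mm from the face against a 50 mm handle. The handle is against the clevis, so I'll back off and retreat.

>>> apply_moves([
  [[-0.01,0,0],[0,0,0],0.0],
  [[-0.02,0,0],[0,0,0],0.0],
  [[-0.01,0,-0.03],[0,0,0],0.0],
  [[-0.01,0,-0.035],[0,0,0],0.0],
  [[-0.01,0,-0.035],[0,0,0],0.0],
  [[0,0,-0.035],[0,0,0],0.0],
  [[0,0,0],[0,0,0],0.0],
  [[0,0,0],[0,0,0],0.0],
  [[0,0,0],[0,0,0],0.0],
  [[0,0,0],[0,0,0],0.0],
])

```text
t: 27.83
eef_pos: [0.5664, 0.047, 0.1996]
orientation: [-1.935, -2.473, 0.002]
contact_force: [0.5, 0.3, 0.4]
grip_width: 0.003
```

```bash
python3 - <<'E'
from h import *
X=np.array([.53858,.16295,0]);ex=np.array([-.2402,.9707,0])
s=env.get_state(); im=env.capture("wrist"); cm=cam("wrist",s); print(s["t"],s["eef_pos"],s["contact_force"])
f=cv2.GaussianBlur(im,(3,3),0).astype(int); 
c=int(round(proj(cm,X-ex*.025+[0,0,.065])[0])); print("face top px",proj(cm,X+[0,0,.076]),"handle front/end",proj(cm,X+[0,0,.069]),proj(cm,X-ex*.05+[0,0,.067]))
g=f.sum(2)//3; d=np.diff(g[:,c-6:c+7].mean(1)); print([(int(i),round(float(d[i]),0)) for i in range(130) if abs(d[i])>7])
for v in (30,60): m=(f[v,:,2]-f[v,:,1])>3; xs=np.where(m[c-25:c+25])[0]+c-25; print(v,xs.min(),xs.max())
# bystanders: shift of patches in the top view start -> end
t0=cv2.cvtColor(np.load("top.npy"),cv2.COLOR_RGB2GRAY); T=env.capture("top"); t1=cv2.cvtColor(T,cv2.COLOR_RGB2GRAY)
for n,(u,v,r) in dict(jar=(611,305,22),driver=(353,360,40),dish=(448,175,26),spray=(160,302,34),wipes=(523,185,40),can=(320,187,16),wrench=(360,235,38),wL=(521,272,20)).items():
    u,v,r=[int(k*.64) for k in(u,v,r)]; p=t0[v-r:v+r,u-r:u+r]; w=t1[v-r-12:v+r+12,u-r-12:u+r+12]
    q=cv2.matchTemplate(w,p,cv2.TM_CCOEFF_NORMED); _,mx,_,l=cv2.minMaxLoc(q); print(n,round(mx,2),"px shift",l[0]-12,l[1]-12)
E
```

```text
27.8333 [0.56635013 0.04699642 0.1995621 ] [0.52919808 0.25015773 0.4247434 ]
face top px [256.381291    50.74167073] handle front/end [256.38122802  52.00778901] [256.35281003 112.81766819]
[(30, -12.0), (31, -30.0), (32, -42.0), (33, -32.0), (34, -11.0), (37, 12.0), (38, 22.0), (39, 26.0), (40, 20.0), (41, 12.0), (49, -19.0), (50, -34.0), (51, -29.0), (52, -9.0), (54, 10.0), (55, 19.0), (56, 23.0), (57, 17.0), (113, -9.0), (114, -11.0)]Traceback (most recent call last):
  File "<stdin>", line 7, in <module>
    return umr_minimum(a, axis, None, out, keepdims, initial, where)
ValueError: zero-size array to reduction operation minimum which has no identity
```

```bash
python3 - <<'E'
from h import *
t0=cv2.cvtColor(np.load("top.npy"),cv2.COLOR_RGB2GRAY); t1=cv2.cvtColor(env.capture("top"),cv2.COLOR_RGB2GRAY)
s0=cv2.cvtColor(np.load("scene.npy"),cv2.COLOR_RGB2GRAY); s1=cv2.cvtColor(env.capture("scene"),cv2.COLOR_RGB2GRAY)
def chk(a,b,D):
  for n,(u,v,r) in D.items():
    u,v,r=[int(k*.64) for k in(u,v,r)]; p=a[v-r:v+r,u-r:u+r]; w=b[v-r-12:v+r+12,u-r-12:u+r+12]
    _,mx,_,l=cv2.minMaxLoc(cv2.matchTemplate(w,p,cv2.TM_CCOEFF_NORMED)); print(n,round(mx,2),l[0]-12,l[1]-12)
chk(t0,t1,dict(jar=(611,305,22),driver=(353,360,40),dish=(448,175,26),spray=(160,302,34),wipes=(523,185,40),can=(320,187,16),wrench=(360,235,38),wL=(521,272,20)))
print("scene"); chk(s0,s1,dict(jar=(133,312,24),driver=(440,290,45),spray=(670,310,55),wipes=(190,425,50),can=(484,445,20),wrench=(428,405,36),wL=(230,335,24)))
E
```

```text
jar 1.0 0 0
driver 0.49 0 0
dish 1.0 0 0
spray 1.0 0 0
wipes 1.0 0 0
can 0.45 12 -2
wrench 0.1 -6 -7
wL 1.0 0 0
scene
jar 1.0 0 0
driver 0.63 0 0
spray 1.0 0 0
wipes 1.0 0 0
can 1.0 0 0
wrench 0.94 0 0
wL 0.99 0 0
```

```bash
python3 -c "
from bench import env
print(env.sign_off(), env.get_state()['t'])"
```

```text
the job is handed in; nothing more can be done
the job is handed in; nothing more can be done
```

The full weight is on the pan with the pan down, the lock pin is through and home, and the job is handed in. It took about 28 s of the 72 s allowed.

- **Weights:** The first weight I lifted read 3.3 N, so I put that light one back in the rack. The other read 7.5 N. I set it on the bench, regripped it by its sides, and lowered it onto the pan. I let go with the tool height putting the pan about 0.5 mm above its bottom stop, and the picture afterwards showed the pan down.
- **Pin:** It went through with almost no resistance. After release I measured a gap of about 3 mm at the clevis, so I nudged the handle with closed fingers until it met a firm 11 N.

**Last checks**
- **Handle end:** it sat about 1 mm from its home position.
- **Handle front:** its edge read about 4 pixels (roughly 2–3 mm) short of the clevis. This disagrees slightly with the other reading, but is still within the 8 mm allowed.
- **Light weight and bystanders:** all showed no shift in at least one camera, though the driver's match was weaker (0.49 and 0.63). In the top view the can and wrench matched poorly, probably because the arm hid them; the scene view showed both unmoved.
- **Not checked:** I could not view a final picture because the 12-picture limit was reached, and I had no direct reading of the ram joint.

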